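Brush the lint filter and draw it out to its click notch

ROBOT

A 6-joint arm with a two-finger parallel gripper is mounted at the origin on a cart in front of the work surface, level with it; the furniture and walls round the work are solid. World frame = base frame: x ahead of the robot, y to its left, z up, the work surface at z = 0. Lengths are in mm, angles in degrees, forces in N, time in s.
With the tool pointing down it reaches from about 350 to 850 mm from the base axis. Payload 8.1 kg.
Tool frame: the origin (TCP) lies on the centre line of the jaws, within the pads' length; the fingertips stand 19 mm ahead of it and the grasp point (between the pads) is the TCP; y points along the fingers, z is the direction in which the jaws open and shut, and the axes are right-handed (so a half turn about y gives the same grasp; the last joint's range is limited). The gripper opens to 85 mm and grips with 20 to 120 N. Pads are 22 mm wide; open, the fingers measure 114 mm over their backs; the gripper's body (76 mm by 85 mm) begins 54 mm behind the grasp point. The pads swing forward as they close: fully open they stand 13 mm farther back than shut.
Start: joints at [-76.799, 7.471, 85.268, -0, 87.261, -4.893], TCP at [186.366, -570.327, 250.292] pointing down, gripper open.
Joint ranges: [-169.43, 169.43], [-51.17, 129.36], [1.28, 143.12], [-76.62, 256.62], [0, 156.53], [-152.29, 152.29]. Speed limits (degrees/s): [136.94, 136.94, 159.86, 180, 180, 180].

INTERFACE

Orientations are given as [roll, pitch, yaw] about the fixed x, y, z axes, in that order (R = Rz(yaw) Ry(pitch) Rx(roll)).
In Python, from bench import * gives the robot as it stands.
- The arm moves only by the shell command python3 -m crank 'ROWS' [FORCE]. ROWS is JSON, a list of rows, each a list of 7 numbers: the shift along the tool's x, y, z in mm, then the turn, a rotation vector about the tool's x, y, z in rad, then the closure, from 0 (fully open) to 1 (shut). A call has 1 to 12 rows; each row is the pose to reach, as a shift and turn from the pose commanded when the call began, along the tool's axes at that moment; what a row does not reach only later rows make up. A row lasts 1/8 s, in which the tool goes at most 62.5 mm and 10.7 degrees, less where a joint would pass 70% of its speed; a pose out of reach is approached as far as the arm can. A call with a gripper value outside its range is refused whole. The fingers move at their own pace and stop on an object; FORCE is the grip in N (left out, the last holds). Time passes only in rows, so rows that repeat a pose let the fingers close. It gives the time, the measured TCP pose, the force and the opening at its end, in the units of the state.
- sense(): the state, without advancing time (a new reading comes with each control period).
- snapshot(name): name is "side" or "top"; returns (picture, depth): 400x640x3 uint8, red, green, blue; 400x640 float32, mm along the optical axis (not along the pixel's ray), 0 where there is no reading.
- camera_model(name): a dict with "K" (3x3 intrinsics, pixels), "R" (3x3) and "t" (3): a world point X has camera coordinates R X + t. Camera axes: x right, y down, z forward; pixel columns grow to the right and rows downward; lengths in mm; the calibration is good to about 2 mm. A picture is of the moment at which its call begins. camera_model takes no time and is no camera call.
- hand_in(): hands the job in, once; it reports no verdict.
The state is a dict: "time": time; "joint_pos": joint angles; "qd": joint speeds; "joint_efforts": joint torques, N m; "tool_pos": TCP position; "tcp_rot": TCP orientation; "ft_force": force on the tool from outside, world axes, zero at the start; "wrist_torque": the same for the moment, N m; "finger_gap": finger opening in mm.
Only numpy, scipy, OpenCV 4.12 (cv2) and the standard library are available. Lean on these libraries where they do the work, as an engineer would, in place of code of your own. Each camera call takes 0.05 s, during which the arm holds its last target.

TASK

Clean the dryer's lint filter in the white bench-top cleaner: take the black crank knob of the blue brush wheel and turn the wheel clockwise, seen from above, through at least one full turn, leaving the filter in place under the brush meanwhile. Then draw the filter out along its rail by its upright orange handle until you feel its spring ball click and settle into the notch of the brass clip, without stopping short or going on past it, and finish there still gripping the handle: the program ends holding the filter still at the notch. Leave the other things on the worktop where they are.

Things in the scene. Friction and masses are not known exactly. Their poses are not given: they have to be found in the camera images.
- cleaner: The fixed lint-filter cleaner: white bed 150 x 430 x 12 mm, two guide rails 28 mm high, a portal (149 x 44 mm, top at 68 mm) carrying the wheel. Origin on the worktop under the wheel's axis; z up, y along the rail: the filter is drawn out towards its -y. The bed reaches from +85 mm to -345 mm along y. Place and yaw vary.
- wheel_axis (a point): Point on the vertical axis of the blue brush wheel, 112 mm above the worktop (the height at which to grip the crank knob). The wheel is 116 mm across, its upper rim 86 mm above the worktop; the highest point of its hub is at 91 mm.
- crank_grip (a point): Grip point on the axis of the upright black crank knob, 112 mm above the worktop. The knob is a round post of 24 mm diameter, 87 to 132 mm above the worktop, 43 mm from the wheel's axis; it spins freely on its own pin, so the gripper can keep its orientation while carrying it round. At the start it may stand at any side of the wheel.
- brush_wheel (a joint): Angle of the brush wheel in rad: 0 at the start, grows clockwise seen from above, 6.28 after a full turn; the wheel can go on to two turns. It turns with a friction of about 0.04 N m (1 N at the knob) and stays where it is left.
- filter: Grey filter cassette, a screen frame 98 x 120 mm with a tongue and handle towards -y, its top 25 mm above the worktop; axes as the cleaner's. It slides along the rail only, friction about 1.5 N. Origin at the frame's centre underside: at the start 0 to 25 mm out from the wheel's axis, 180 mm at the end stop; at the notch 115 to 145 mm, different in each run.
- handle_grip (a point): Grip point in the middle of the filter's upright orange handle, 61.5 mm above the worktop, 145 mm beyond the filter's origin along the rail. The handle is 30 mm (across the rail) by 16 mm (along it), from 23.5 to 81.5 mm above the worktop. The brass clip beside the tongue is 28 mm high.
- ball_seat (a point): Centre of the 10 mm steel spring ball at the side of the filter's tongue (towards +x of the cleaner), when sprung out; it moves with the filter, 45 mm nearer the wheel than the handle.
- notch (a point): Where ball_seat lies when the ball rests in the notch, between two ridges of the brass clip (15 x 30 x 16 mm). From 14 mm before it the ball rides up the first ridge: the pull rises to about 6 to 10 N; past the crest, 7 mm before the notch, the ball draws the filter on into the notch; going on, a second ridge resists alike, its crest 7 mm past.
- scrub_brush: Loose wooden scrubbing brush, 57 x 150 x 43 mm, a bystander; origin under its centre.
- peg_1: Loose clothes peg, 15 x 72 x 12 mm, a bystander; origin under its centre.
- peg_4: Loose pink clothes peg, 15 x 72 x 12 mm, a bystander; origin under its centre.

How it is judged (in metres and radians):
On the way, in this order (a step that is already met when the one before it is completed fails the run):
1. the brush wheel has made a full turn clockwise (value of joint brush_wheel above 6.1 rad), for 0.1 s.
2. the filter's ball sits in the notch while the fingers hold the filter (horizontal distance between ball_seat and notch below 0.003 m and contact force between the fingers and filter above 3 N), for 0.3 s.
At the end, for the whole second after the job is handed in: The filter rests with its ball within 3 mm of the notch, still (under 10 mm/s), the fingers grip its handle (over 3 N), and the brush wheel is still turned by its full turn (all of step 2 and value of joint brush_wheel above 6 rad and linear speed of filter below 0.01 m/s); the arm keeps its last pose, push and grip.
It fails at once if the filter is drawn more than 60 mm out before the brush wheel has made its full turn (horizontal distance between handle_grip and wheel_axis above 0.205 m and value of joint brush_wheel below 6.1 rad).
It fails at once if a loose bystander is moved by more than 30 mm (distance of any of scrub_brush, peg_1, peg_4 from where it was at the start of the episode above 0.03 m).
It also fails if it takes over 61 s, if anything falls off the work surface, if the arm or the gripper's body presses on something with over 40 N, if the wrist force passes 120 N, or if a joint passes its speed limit or range.

## Working session

There is one attempt and no reset: what is moved stays moved. The work goes in short steps, Python scripts to look and compute and a shell command to move; the robot and the scene stay as the last step left them, time stands still between calls to the robot, and variables do not carry over. Pictures are saved under pics/ and viewed, and the job is handed in when it is done.

```bash
ls; mkdir -p pics; python3 - <<'E'
from bench import *
import cv2, numpy as np, json
print(sense())
for n in ("side","top"):
    p,d=snapshot(n)
    cv2.imwrite(f"pics/{n}0.png",p[:,:,::-1]); np.save(f"{n}0.npy",d); np.save(f"{n}0p.npy",p)
    m=camera_model(n); print(n,m)
E
```

```text
pics
{'time': 0.0, 'joint_pos': array([-7.68003285e+01,  7.51325771e+00,  8.53319034e+01, -3.29569081e-04,
        8.72606418e+01, -4.89238007e+00]), 'qd': array([ 0.03183939,  0.056839  , -0.04130178, -0.04425587, -0.04461242,
       -0.02475915]), 'joint_efforts': array([ 4.16757093e-04, -5.69401324e+01, -5.00544763e+01, -5.30919488e-05,
        1.48193497e-02,  7.09561007e-06]), 'tool_pos': array([ 186.23225306, -569.81260168,  249.23853487]), 'tcp_rot': array([-9.01054455e+01,  8.69536704e-03, -1.61907940e+02]), 'ft_force': array([-0.40210716,  0.45438106, -0.27837597]), 'wrist_torque': array([-0.00517329, -0.01567634, -0.0019501 ]), 'finger_gap': 85.78234613931149}
side {'K': array([[401.10025327,   0.        , 325.02976845],
       [  0.        , 401.10025327, 196.6287028 ],
       [  0.        ,   0.        ,   1.        ]]), 'R': array([[ 9.97241702e-01, -7.42223703e-02,  1.68076579e-04],
       [-4.85044451e-02, -6.53409860e-01, -7.55448790e-01],
       [ 5.61810227e-02,  7.53356884e-01, -6.55207676e-01]]), 't': array([-503.00735836,   61.02003981, 1537.49700371])}
top {'K': array([[486.94452424,   0.        , 318.68046416],
       [  0.        , 486.94452424, 204.15327504],
       [  0.        ,   0.        ,   1.        ]]), 'R': array([[-0.4149616 , -0.90967321, -0.0173645 ],
       [-0.73686505,  0.34720521, -0.58006762],
       [ 0.53370102, -0.2279105 , -0.81438322]]), 't': array([ 177.2812577 ,  423.90911929, 1469.2820423 ])}
```

View pics/side0.png

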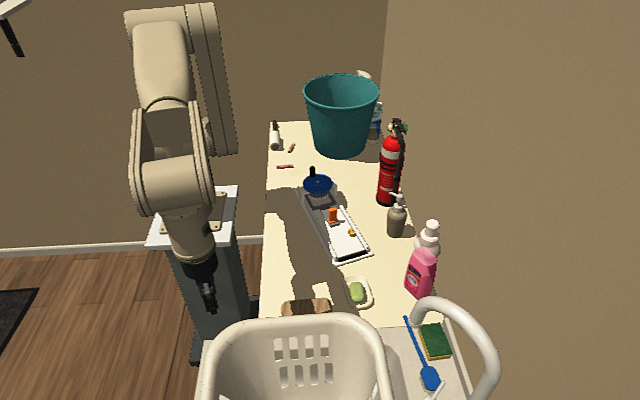

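View pics/top0.png

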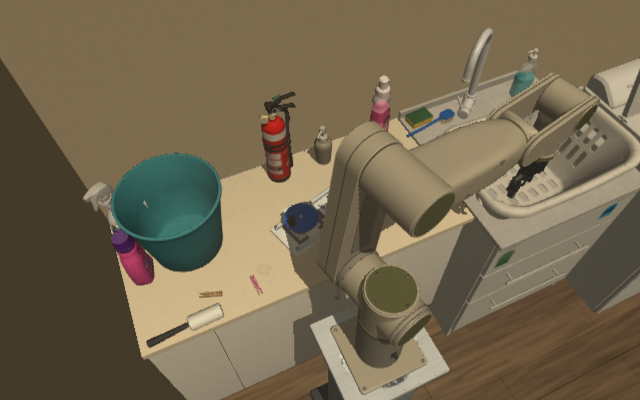

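The side view shows the wheel at about (317,184), the black knob at (312,171), the orange handle at (333,216) and the brass clip at (352,232). In the top view the arm hides most of the cleaner; the wheel is at (302,217). Next I'll measure these from depth.

```bash
cat > h.py <<'E'
import numpy as np, cv2
from bench import *
def cloud(n,d):
    m=camera_model(n);K,R,t=m["K"],m["R"],m["t"]
    v,u=np.mgrid[0:d.shape[0],0:d.shape[1]]
    c=np.stack([(u-K[0,2])/K[0,0]*d,(v-K[1,2])/K[1,1]*d,d],-1)
    return (c-t)@R
def proj(n,X):
    m=camera_model(n);c=m["R"]@np.asarray(X,float)+m["t"];p=m["K"]@c;return p[:2]/p[2]
E
python3 - <<'E'
from h import *
p=np.load("side0p.npy");d=np.load("side0.npy");P=cloud("side",d)
cv2.imwrite("pics/c1.png",cv2.resize(p[140:280,260:420,::-1],None,fx=5,fy=4.2,interpolation=cv2.INTER_CUBIC)[:600,:800])
for u,v in [(317,184),(312,171),(333,216),(333,210),(352,232),(345,240),(330,200),(370,255),(340,262),(300,190),(350,290),(305,305)]:
    print(u,v,P[v,u].round(1))
hsv=cv2.cvtColor(p,cv2.COLOR_RGB2HSV)
orange=(hsv[...,0]<14)&(hsv[...,1]>170)&(hsv[...,2]>100)
orange[:200]=0;orange[230:]=0;orange[:,:320]=0;orange[:,345:]=0
q=P[orange];print("or",orange.sum(),q.mean(0),q.min(0),q.max(0))
pt=cloud("top",np.load("top0.npy"))
for u,v in [(302,217),(292,222),(315,200),(285,235),(290,232)]: print("top",u,v,pt[v,u].round(1))
tp=np.load("top0p.npy");cv2.imwrite("pics/c2.png",cv2.resize(tp[170:270,250:370,::-1],None,fx=6,fy=6,interpolation=cv2.INTER_CUBIC))
E
```

```text
317 184 [475.9  30.6  87.6]
312 171 [459.6  71.4 119.6]
333 216 [ 524.8 -112.8   52.1]
333 210 [ 524.7 -110.3   79.3]
352 232 [ 587.1 -174.9   28.5]
345 240 [ 560.5 -195.1   11. ]
330 200 [524.7  11.8  19.5]
370 255 [ 638.2 -267.4    7.8]
340 262 [ 532.6 -293.9   12.1]
300 190 [410.1  24.5  66.8]
350 290 [ 551.  -415.2   22.1]
305 305 [ 410.3 -475.    45.8]
or 103 [ 522.19136207 -111.69986866   54.98486788] [ 504.5287305  -123.71286702   20.48973615] [539.9512077  -95.85969497  85.35447183]
top 302 217 [463.7  43.   93.3]
top 292 222 [446.1  85.3 114.4]
top 315 200 [552.  -43.   29.6]
top 285 235 [471.2 107.9  12.7]
top 290 232 [471.4  88.6  18.9]
```

View pics/c1.png

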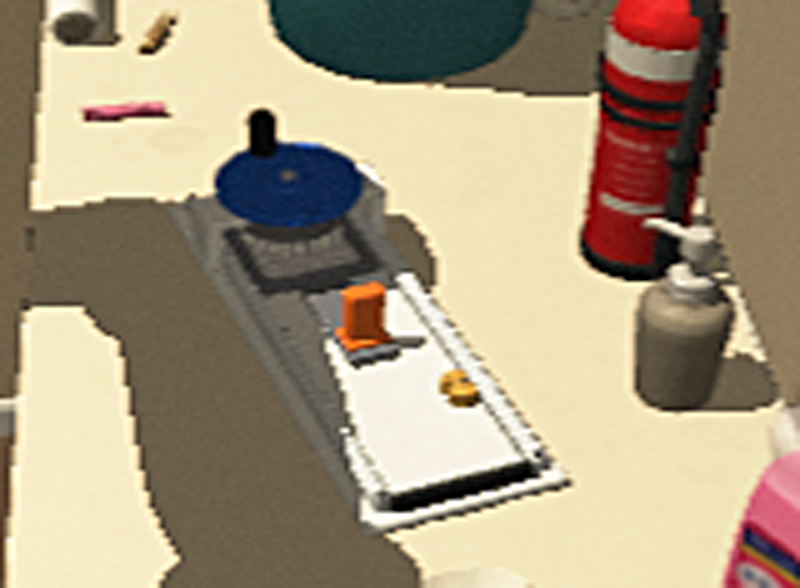

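View pics/c2.png

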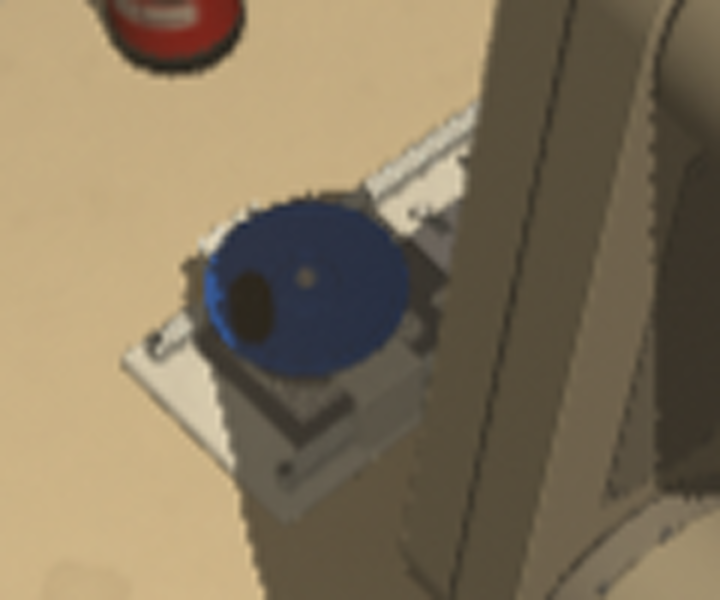

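The crops show the wheel with its hub, the knob on the far side of the wheel from the handle, the handle, and the brass clip on the right rail. Now I'll fit the geometry.

```bash
python3 - <<'E'
from h import *
from scipy.optimize import least_squares
for n in ("side","top"):
    p=np.load(n+"0p.npy");d=np.load(n+"0.npy");P=cloud(n,d)
    hsv=cv2.cvtColor(p,cv2.COLOR_RGB2HSV)
    near=(np.hypot(P[...,0]-468,P[...,1]-40)<100)&(d>0)
    blue=near&(hsv[...,0]>100)&(hsv[...,0]<130)&(hsv[...,1]>120)&(P[...,2]>60)
    # rim: pixels outline -> intersect rays with plane z=86
    cs,_=cv2.findContours(cv2.morphologyEx(blue.astype(np.uint8),cv2.MORPH_CLOSE,np.ones((5,5))),cv2.RETR_EXTERNAL,cv2.CHAIN_APPROX_NONE)
    c=max(cs,key=cv2.contourArea)[:,0,:].astype(float)
    m=camera_model(n);K,R,t=m["K"],m["R"],m["t"]
    def ray(uv,z):
        r=np.c_[(uv-K[[0,1],[2,2]])/K[0,0],np.ones(len(uv))]@R
        o=-R.T@t; s=(z-o[2])/r[:,2]; return o+s[:,None]*r
    X=ray(c,86)
    f=least_squares(lambda q:np.hypot(X[:,0]-q[0],X[:,1]-q[1])-58,[468,40],loss="soft_l1",f_scale=2)
    print(n,"wheel",f.x,"rms",np.sqrt((f.fun**2).mean()), "bluez",np.median(P[blue][:,2]))
    kn=near&(P[...,2]>98)&(P[...,2]<140)&(hsv[...,2]<90)
    q=P[kn];print(" knob",kn.sum(),q.mean(0),q.min(0),q.max(0)); 
    vv,uu=np.nonzero(kn);print("  px",uu.mean(),vv.mean(),uu.min(),uu.max(),vv.min(),vv.max())
    tops=q[q[:,2]>127];print("  top",len(tops),tops.mean(0) if len(tops) else "")
    print("  axis ray at 112 from centroid", ray(np.array([[uu.mean(),vv.mean()]]),112))
p=np.load("side0p.npy");d=np.load("side0.npy");P=cloud("side",d);hsv=cv2.cvtColor(p,cv2.COLOR_RGB2HSV)
o=(hsv[...,0]<14)&(hsv[...,1]>170)&(hsv[...,2]>60);o[:200]=0;o[232:]=0;o[:,:320]=0;o[:,346:]=0
for v in range(204,230):
    uu=np.nonzero(o[v])[0]
    if len(uu):print(v,uu.min(),uu.max(),P[v,uu].mean(0).round(1))
E
```

```text
side wheel [476.85586652  37.2667949 ] rms 2.9262231854602323 bluez 84.47841312256517
 knob 48 [459.86382579  74.93488034 117.61569476] [451.47127811  62.6543229   98.36315319] [471.16403935  91.79276257 134.80915828]
  px 312.0416666666667 170.85416666666666 310 315 166 176
  top 15 [460.44101986  79.31577274 130.27524962]
  axis ray at 112 from centroid [[460.11542663  82.37456829 112.        ]]
top wheel [469.24733688  41.87022724] rms 2.176625099876303 bluez 84.22736299839922
 knob 64 [449.53279669  86.75762835 120.22930844] [440.63925444  74.17732116  98.55098219] [462.27899412  96.62852258 136.8575807 ]
  px 291.0625 220.375 288 294 216 225
  top 20 [453.45197372  86.06546214 130.24689323]
  axis ray at 112 from centroid [[454.82680407  85.11621177 112.        ]]
207 334 335 [531.1 -98.3  82.4]
208 330 336 [ 524.1 -103.    82.3]
209 336 336 [ 535.4 -110.3   83.4]
210 329 336 [ 524.2 -110.3   79.3]
211 329 336 [ 522.7 -112.7   76.8]
212 329 336 [ 522.9 -111.9   71.2]
213 329 335 [ 521.  -112.9   67.3]
214 329 335 [ 521.  -113.4   62.9]
215 329 335 [ 521.3 -111.7   56.3]
216 329 335 [ 521.2 -112.7   52.3]
217 329 335 [ 521.3 -112.8   47.4]
218 327 336 [ 519.9 -109.    38.7]
219 328 336 [ 521.4 -113.    37.4]
220 328 337 [ 523.4 -112.    31.3]
221 330 337 [ 527.7 -117.7   31.5]
222 329 334 [ 520.5 -116.4   25.6]
223 330 330 [ 513.3 -123.7   28.2]
```

```bash
python3 - <<'E'
from h import *
def ray(n,uv,z):
    m=camera_model(n);K,R,t=m["K"],m["R"],m["t"];uv=np.atleast_2d(uv).astype(float)
    r=np.c_[(uv-K[[0,1],[2,2]])/K[0,0],np.ones(len(uv))]@R
    o=-R.T@t; s=(z-o[2])/r[:,2]; return o+s[:,None]*r
# hub pixels (fractional)
print("hub side",ray("side",[317.1,181.2],91),"hub top",ray("top",[300.5,215.7],91))
p=np.load("side0p.npy");d=np.load("side0.npy");P=cloud("side",d)
dirs=[]
# bed right edge & rail top: crop pts (545,460)-(405,275) rail top right inner ; bed corners (365,525),(570,482)
def c(x,y): return [260+x/5-.4,140+y/4.2-.4]
a=ray("side",[c(400,275),c(548,455)],28); print("right rail",a, np.degrees(np.arctan2(a[1,0]-a[0,0],-(a[1,1]-a[0,1]))))
a=ray("side",[c(180,205),c(360,520)],12); print("left bed edge",a, np.degrees(np.arctan2(a[1,0]-a[0,0],-(a[1,1]-a[0,1]))))
a=ray("side",[c(370,522),c(570,482)],12); print("front edge",a, np.degrees(np.arctan2(a[1,1]-a[0,1],a[1,0]-a[0,0])),np.linalg.norm(a[1]-a[0]))
E
python3 - <<'E'
import sys; sys.path.insert(0,'.')
from h import *
from scipy.optimize import least_squares, minimize
# joint fit: colour silhouettes rendered -> instead fit (x,y,yaw,s,knob angle) with points
p=np.load("side0p.npy");d=np.load("side0.npy");P=cloud("side",d)
# rail points: white/grey at z 20..34 in region; fit lines across
m=(d>0)&(P[...,2]>22)&(P[...,2]<33)
m[:, :280]=0;m[:,390:]=0;m[:180]=0;m[275:]=0
q=P[m]; th=np.radians(19.5)
ex=np.array([np.cos(th),np.sin(th)]);ey=np.array([-np.sin(th),np.cos(th)])
l=(q[:,:2]-[472.5,40]); X=l@ex;Y=l@ey
print(np.histogram(X,bins=np.arange(-100,101,8)))
for lo,hi in((45,85),(-85,-45)):
    s=(X>lo)&(X<hi)&(Y<-60); 
    k=np.polyfit(Y[s],X[s],1);r=X[s]-np.polyval(k,Y[s]);g=abs(r)<6;k=np.polyfit(Y[s][g],X[s][g],1);print(s.sum(),k,"yaw corr deg",-np.degrees(np.arctan(k[0])))
E
```

```text
hub side [[477.12686928  43.25587164  91.        ]] hub top [[472.15500804  44.95080088  91.        ]]
right rail [[ 557.85170782  -29.65202843   28.        ]
 [ 636.18024471 -253.24512654   28.        ]] 19.306242036771035
left bed edge [[ 392.15957509  101.46093202   12.        ]
 [ 504.14314661 -297.73700791   12.        ]] 15.66994574324858
front edge [[ 510.59198991 -300.24668387   12.        ]
 [ 649.928218   -269.07878159   12.        ]] 12.608837100687008 142.77962946029155
(array([  0,   0,   0,  13, 114, 108,  38,  40,  25,  13,  54,  44,  42,
        28,  30,  19,  28,  27,  85, 130,  59,  11,   2,   0,   0]), array([-100,  -92,  -84,  -76,  -68,  -60,  -52,  -44,  -36,  -28,  -20,
        -12,   -4,    4,   12,   20,   28,   36,   44,   52,   60,   68,
         76,   84,   92,  100]))
216 [3.70864722e-02 6.21454236e+01] yaw corr deg -2.123924938475011
217 [ 3.12886862e-02 -5.40372598e+01] yaw corr deg -1.7921249998416182
```

Both cameras and the rail fits agree on yaw ≈18°, wheel axis ≈(474.5,43), knob ≈(457.5,84) (44 mm from the axis, should be 43) and handle ≈(523,-105). The tool's z axis already lies along the draw direction, so I'll keep this orientation and move above the knob.

```bash
python3 -m crank '[[-14,0,-16,0,0,0,0],[-46,0,-54,0,0,0,0],[-86,0,-100,0,0,0,0],[-127,0,-148,0,0,0,0],[-168,0,-196,0,0,0,0],[-209,0,-244,0,0,0,0],[-250,0,-292,0,0,0,0],[-291,5,-340,0,0,0,0],[-332,12,-387,0,0,0,0],[-373,22,-435,0,0,0,0],[-410,32,-478,0,0,0,0],[-440,40,-513,0,0,0,0]]' 20
```

```text
time: 1.6
tool_pos: [445.3, 56.5, 209.6]
tcp_rot: [-90.0, -0.0, -161.8]
ft_force: [-0.3, -0.1, 0.1]
finger_gap: 85.6
```

```bash
python3 -m crank '[[-14,9,-16,0,0,0,0],[-21,15,-24,0,0,0,0],[-21,17,-24,0,0,0,0.3],[-21,20,-24,0,0,0,0.3],[-21,20,-24,0,0,0,0.3]]'; python3 - <<'E'
from h import *
for n in ("side","top"):
    p,d=snapshot(n);np.save(n+"1.npy",d);np.save(n+"1p.npy",p)
    if n=="side":cv2.imwrite("pics/s1.png",cv2.resize(p[120:260,250:410,::-1],None,fx=5,fy=4.2,interpolation=cv2.INTER_CUBIC))
    else:cv2.imwrite("pics/t1.png",cv2.resize(p[120:270,220:380,::-1],None,fx=5,fy=4,interpolation=cv2.INTER_CUBIC))
print(sense())
E
```

```text
time: 2.22
tool_pos: [457.7, 82.5, 190.3]
tcp_rot: [-90.0, 0.0, -162.0]
ft_force: [-0.6, -0.5, -0.2]
finger_gap: 59.9
{'time': 2.325, 'joint_pos': array([ 3.91774983e+00, -1.18676683e+01,  1.10385679e+02, -3.99468152e-03,
        8.14511440e+01,  7.58900688e+01]), 'qd': array([ 0.2534263 ,  0.1542163 , -0.24140951,  0.04276054, -0.08450062,
        0.01234207]), 'joint_efforts': array([ 7.48541552e-04, -3.80445492e+01, -4.88214111e+01, -2.66000941e-03,
        3.26166210e-04, -7.05714949e-03]), 'tool_pos': array([457.87419037,  82.65326837, 190.62032432]), 'tcp_rot': array([-8.99886490e+01,  2.89516532e-02, -1.61971723e+02]), 'ft_force': array([ 0.58858773, -1.10104342,  0.1367187 ]), 'wrist_torque': array([ 0.01565138, -0.00755848, -0.00067341]), 'finger_gap': 59.54201738709856}
```

View pics/s1.png

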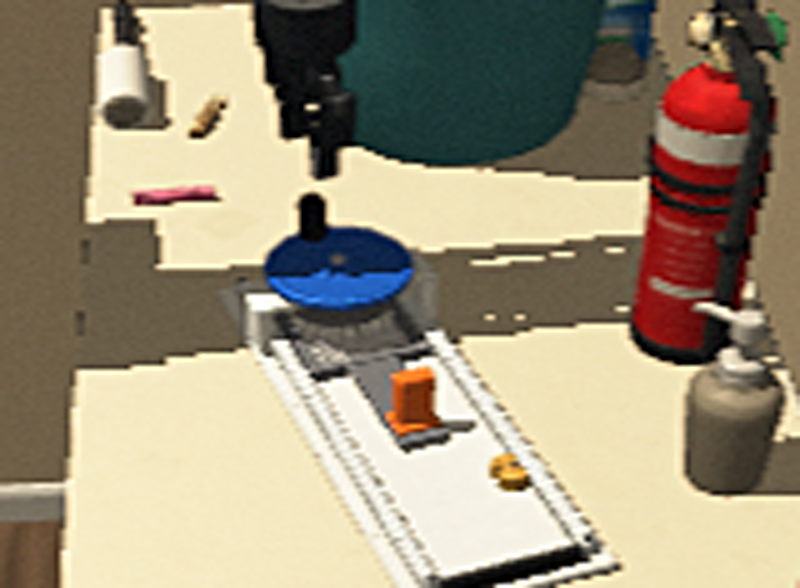

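View pics/t1.png

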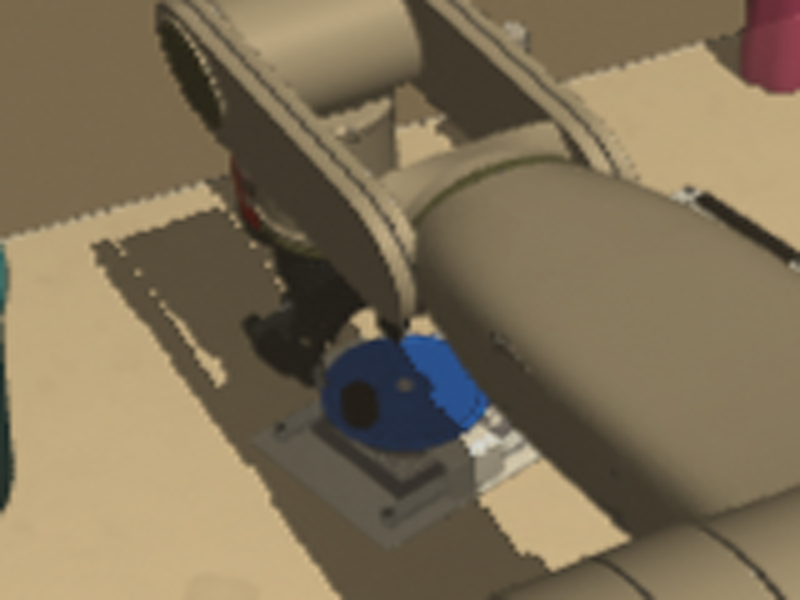

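The fingers hang over the knob, which is at about (312,172) in the side view. The top view still shows the knob and hub uncovered. Descending to 114 mm and closing gently.

```bash
python3 -m crank '[[0,15,0,0,0,0,0.3],[0,35,0,0,0,0,0.3],[0,55,0,0,0,0,0.3],[0,70,0,0,0,0,0.3],[0,76,0,0,0,0,0.3],[0,76,0,0,0,0,0.3]]' 20; python3 - <<'E'
from h import *
p,d=snapshot("side");cv2.imwrite("pics/s2.png",cv2.resize(p[120:260,250:410,::-1],None,fx=5,fy=4.2,interpolation=cv2.INTER_CUBIC))
for X in ([457.5,83.7,112],[474.5,43,91],[523,-105,81]): print(proj("side",X),proj("top",X))
E
```

```text
time: 3.08
tool_pos: [457.6, 83.2, 114.0]
tcp_rot: [-90.0, -0.0, -161.9]
ft_force: [-0.1, 0.0, 0.6]
finger_gap: 59.9
[311.34968899 170.6773716 ] [291.14701256 219.60964218]
[316.41954205 181.27346788] [300.75700207 214.97327722]
[332.39839296 208.66946478] [334.1946464 191.3364442]
```

View pics/s2.png

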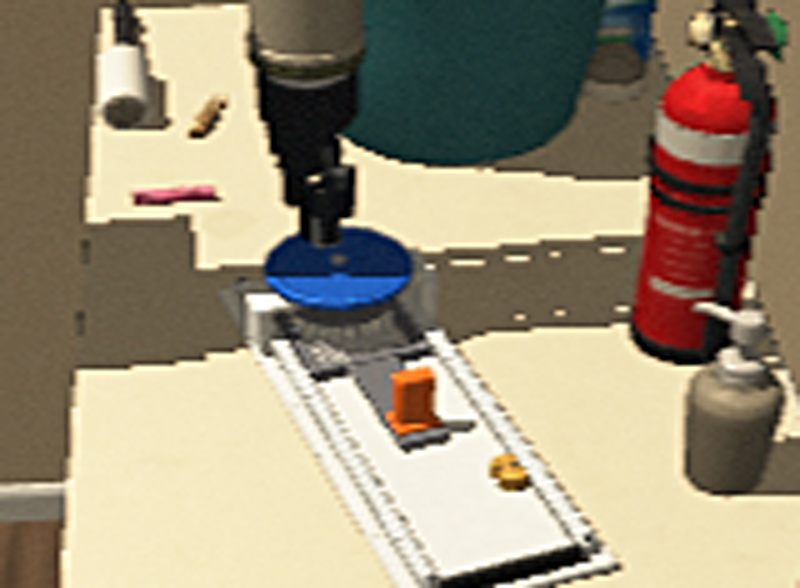

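The near finger stands just in front of the knob above the rim, at about (314,168), and contact force is near zero. Closing.

```bash
python3 -m crank '[[0,0,0,0,0,0,0.6],[0,0,0,0,0,0,0.8],[0,0,0,0,0,0,0.8],[0,0,0,0,0,0,0.8],[0,0,0,0,0,0,0.8]]' 20; python3 -c "
from bench import *;s=sense();print(s['ft_force'],s['tool_pos'],s['finger_gap'],s['wrist_torque'])"
```

```text
time: 3.75
tool_pos: [458.9, 82.5, 115.3]
tcp_rot: [-89.9, 0.1, -161.9]
ft_force: [2.3, -5.2, 1.9]
finger_gap: 23.0
[ 2.26785451 -5.23392893  1.85375299] [458.89830246  82.47370374 115.29063872] 22.960490694938912 [-0.68687499 -0.21657477  0.00794625]
```

Holding the knob: gap 23 mm, and the side force is only about 5 N radially, so the knob sits about 1.5 mm closer to the axis than assumed. Next I'll work out the circle rows.

```bash
cat > circ.py <<'E'
import numpy as np,sys
# usage: a0 a1 n cx cz  (tool-plane angles; current command relative to centre given as px pz)
a0,a1,n,px,pz=map(float,sys.argv[1:6]);n=int(n)
for a in np.linspace(a0,a1,n+1)[1:]:
    t=np.radians(a);print(round(a,1),[round(43*np.cos(t)-px,1),round(43*np.sin(t)-pz,1)])
E
python3 circ.py 273.5 213.5 12 3.6 -44.7
```

```text
268.5 [np.float64(-4.7), np.float64(1.7)]
263.5 [np.float64(-8.5), np.float64(2.0)]
258.5 [np.float64(-12.2), np.float64(2.6)]
253.5 [np.float64(-15.8), np.float64(3.5)]
248.5 [np.float64(-19.4), np.float64(4.7)]
243.5 [np.float64(-22.8), np.float64(6.2)]
238.5 [np.float64(-26.1), np.float64(8.0)]
233.5 [np.float64(-29.2), np.float64(10.1)]
228.5 [np.float64(-32.1), np.float64(12.5)]
223.5 [np.float64(-34.8), np.float64(15.1)]
218.5 [np.float64(-37.3), np.float64(17.9)]
213.5 [np.float64(-39.5), np.float64(21.0)]
```

```bash
python3 -m crank '[[-4.7,0,1.7,0,0,0,0.8],[-8.5,0,2.0,0,0,0,0.8],[-12.2,0,2.6,0,0,0,0.8],[-15.8,0,3.5,0,0,0,0.8],[-19.4,0,4.7,0,0,0,0.8],[-22.8,0,6.2,0,0,0,0.8],[-26.1,0,8,0,0,0,0.8],[-29.2,0,10.1,0,0,0,0.8],[-32.1,0,12.5,0,0,0,0.8],[-34.8,0,15.1,0,0,0,0.8],[-37.3,0,17.9,0,0,0,0.8],[-39.5,0,21,0,0,0,0.8]]'; cat > st.py <<'E'
from bench import *;import numpy as np
s=sense();y=np.radians(-161.9);f=s['ft_force'];p=s['tool_pos']-[475,42,0]
T=lambda v:(round(v[0]*np.cos(y)+v[1]*np.sin(y),1),round(-v[0]*np.sin(y)+v[1]*np.cos(y),1))
print("t",s['time'],"F tool x,z",T(f),"Fz",f[2].round(1),"p rel C tool",T(p),"r",np.hypot(*p[:2]).round(1),"z",p[2].round(1),"gap",s['finger_gap'].round(1))
E
python3 st.py; python3 circ.py 213.5 123.5 12 -35.9 -23.7
```

```text
time: 5.25
tool_pos: [503.2, 76.3, 115.3]
tcp_rot: [-90.0, 0.2, -161.9]
ft_force: [1.5, 5.2, 4.4]
finger_gap: 22.7
206.0 [np.float64(-2.7), np.float64(4.9)]
198.5 [np.float64(-4.9), np.float64(10.1)]
191.0 [np.float64(-6.3), np.float64(15.5)]
183.5 [np.float64(-7.0), np.float64(21.1)]
176.0 [np.float64(-7.0), np.float64(26.7)]
168.5 [np.float64(-6.2), np.float64(32.3)]
161.0 [np.float64(-4.8), np.float64(37.7)]
153.5 [np.float64(-2.6), np.float64(42.9)]
146.0 [np.float64(0.3), np.float64(47.7)]
138.5 [np.float64(3.7), np.float64(52.2)]
131.0 [np.float64(7.7), np.float64(56.2)]
123.5 [np.float64(12.2), np.float64(59.6)]Traceback (most recent call last):
  File "st.py", line 4, in <module>
    print("t",s['time'],"F tool x,z",T(f),"Fz",f[2].round(1),"p rel C tool",T(p),"r",np.hypot(*p[:2]).round(1),"z",p[2].round(1),"gap",s['finger_gap'].round(1))
                                                                                                                                       ^^^^^^^^^^^^^^^^^^^^^
AttributeError: 'float' object has no attribute 'round'
```

Turning works, with forces of only about 5 N, and the centre looks about 1 mm off. Applying a small centre correction of (-1.2,-0.6) and continuing for 90°.

```bash
sed -i "s/s\['finger_gap'\].round(1)/s['finger_gap']/" st.py; python3 -m crank '[[-3.3,0,4.6,0,0,0,0.8],[-6,0,9.6,0,0,0,0.8],[-7.5,0,14.9,0,0,0,0.8],[-8.2,0,20.5,0,0,0,0.8],[-8.2,0,26.1,0,0,0,0.8],[-7.4,0,31.7,0,0,0,0.8],[-6,0,37.1,0,0,0,0.8],[-3.8,0,42.3,0,0,0,0.8],[-0.9,0,47.1,0,0,0,0.8],[2.5,0,51.6,0,0,0,0.8],[6.5,0,55.6,0,0,0,0.8],[11,0,59,0,0,0,0.8]]'; python3 st.py; python3 circ.py 123.5 33.5 12 -23.7 35.9
```

```text
time: 6.75
tool_pos: [510.0, 16.1, 115.2]
tcp_rot: [-90.0, 0.0, -161.9]
ft_force: [-2.9, 4.0, 9.8]
finger_gap: 23.2
t 6.75 F tool x,z (np.float64(1.5), np.float64(-4.7)) Fz 9.8 p rel C tool (np.float64(-25.2), np.float64(35.5)) r 43.5 z 115.2 gap 23.182635425923245
116.0 [np.float64(4.9), np.float64(2.7)]
108.5 [np.float64(10.1), np.float64(4.9)]
101.0 [np.float64(15.5), np.float64(6.3)]
93.5 [np.float64(21.1), np.float64(7.0)]
86.0 [np.float64(26.7), np.float64(7.0)]
78.5 [np.float64(32.3), np.float64(6.2)]
71.0 [np.float64(37.7), np.float64(4.8)]
63.5 [np.float64(42.9), np.float64(2.6)]
56.0 [np.float64(47.7), np.float64(-0.3)]
48.5 [np.float64(52.2), np.float64(-3.7)]
41.0 [np.float64(56.2), np.float64(-7.7)]
33.5 [np.float64(59.6), np.float64(-12.2)]
```

```bash
python3 -m crank '[[5,-0.5,2.2,0,0,0,0.8],[10.3,-1,4.1,0,0,0,0.8],[15.8,-1.5,5.5,0,0,0,0.8],[21.4,-2,6.2,0,0,0,0.8],[27,-2,6.2,0,0,0,0.8],[32.6,-2,5.4,0,0,0,0.8],[38,-2,4,0,0,0,0.8],[43.2,-2,1.8,0,0,0,0.8],[48,-2,-1.1,0,0,0,0.8],[52.5,-2,-4.5,0,0,0,0.8],[56.5,-2,-8.5,0,0,0,0.8],[59.9,-2,-13,0,0,0,0.8]]'; python3 st.py; python3 circ.py 33.5 -56.5 12 35.9 23.7
```

```text
time: 8.25
tool_pos: [447.9, 10.6, 115.6]
tcp_rot: [-90.1, -0.0, -161.9]
ft_force: [2.3, 0.8, -16.4]
finger_gap: 22.9
t 8.25 F tool x,z (np.float64(-2.5), np.float64(-0.0)) Fz -16.4 p rel C tool (np.float64(35.5), np.float64(21.4)) r 41.5 z 115.6 gap 22.87094756868893
26.0 [np.float64(2.7), np.float64(-4.9)]
18.5 [np.float64(4.9), np.float64(-10.1)]
11.0 [np.float64(6.3), np.float64(-15.5)]
3.5 [np.float64(7.0), np.float64(-21.1)]
-4.0 [np.float64(7.0), np.float64(-26.7)]
-11.5 [np.float64(6.2), np.float64(-32.3)]
-19.0 [np.float64(4.8), np.float64(-37.7)]
-26.5 [np.float64(2.6), np.float64(-42.9)]
-34.0 [np.float64(-0.3), np.float64(-47.7)]
-41.5 [np.float64(-3.7), np.float64(-52.2)]
-49.0 [np.float64(-7.7), np.float64(-56.2)]
-56.5 [np.float64(-12.2), np.float64(-59.6)]
```

```bash
python3 -m crank '[[2.7,0.6,-4.9,0,0,0,0.8],[4.9,1.2,-10.1,0,0,0,0.8],[6.3,1.2,-15.5,0,0,0,0.8],[7,1.2,-21.1,0,0,0,0.8],[7,1.2,-26.7,0,0,0,0.8],[6.2,1.2,-32.3,0,0,0,0.8],[4.8,1.2,-37.7,0,0,0,0.8],[2.6,1.2,-42.9,0,0,0,0.8],[-0.3,1.2,-47.7,0,0,0,0.8],[-3.7,1.2,-52.2,0,0,0,0.8],[-7.7,1.2,-56.2,0,0,0,0.8],[-12.2,1.2,-59.6,0,0,0,0.8]]'; python3 st.py; python3 circ.py -56.5 -116.5 12 23.7 -35.9
```

```text
time: 9.75
tool_pos: [442.6, 69.9, 115.5]
tcp_rot: [-89.9, 0.0, -161.9]
ft_force: [4.4, -5.1, -9.1]
finger_gap: 23.3
t 9.75 F tool x,z (np.float64(-2.6), np.float64(6.2)) Fz -9.1 p rel C tool (np.float64(22.2), np.float64(-36.6)) r 42.8 z 115.5 gap 23.290884814149816
-61.5 [np.float64(-3.2), np.float64(-1.9)]
-66.5 [np.float64(-6.6), np.float64(-3.5)]
-71.5 [np.float64(-10.1), np.float64(-4.9)]
-76.5 [np.float64(-13.7), np.float64(-5.9)]
-81.5 [np.float64(-17.3), np.float64(-6.6)]
-86.5 [np.float64(-21.1), np.float64(-7.0)]
-91.5 [np.float64(-24.8), np.float64(-7.1)]
-96.5 [np.float64(-28.6), np.float64(-6.8)]
-101.5 [np.float64(-32.3), np.float64(-6.2)]
-106.5 [np.float64(-35.9), np.float64(-5.3)]
-111.5 [np.float64(-39.5), np.float64(-4.1)]
-116.5 [np.float64(-42.9), np.float64(-2.6)]
```

```bash
python3 -m crank '[[-3.5,0.2,-1.4,0,0,0,0.8],[-7,0.4,-2.8,0,0,0,0.8],[-10.5,0.6,-4,0,0,0,0.8],[-14.2,0.6,-5,0,0,0,0.8],[-17.8,0.6,-5.7,0,0,0,0.8],[-21.5,0.6,-6,0,0,0,0.8],[-25.2,0.6,-6,0,0,0,0.8],[-29,0.6,-5.7,0,0,0,0.8],[-32.7,0.6,-5.1,0,0,0,0.8],[-36.3,0.6,-4.2,0,0,0,0.8],[-39.8,0.6,-3,0,0,0,0.8],[-43,0.6,-1.5,0,0,0,0.8]]'; python3 st.py
```

```text
time: 11.25
tool_pos: [483.1, 85.4, 115.3]
tcp_rot: [-90.0, 0.1, -161.9]
ft_force: [-1.6, 0.4, 5.7]
finger_gap: 23.2
t 11.25 F tool x,z (np.float64(1.4), np.float64(-0.9)) Fz 5.7 p rel C tool (np.float64(-21.2), np.float64(-38.7)) r 44.1 z 115.3 gap 23.213410858412225
```

The wheel has made about 390°, holding the knob (gap 23 mm) throughout. Releasing and rising, then a picture to check the knob and locate the handle.

```bash
python3 -m crank '[[0,0,0,0,0,0,0.6],[0,0,0,0,0,0,0.3],[0,0,0,0,0,0,0.3],[0,-10,0,0,0,0,0.3],[0,-30,0,0,0,0,0.3],[0,-55,0,0,0,0,0.3],[0,-75,0,0,0,0,0.3],[0,-80,0,0,0,0,0.3]]'; python3 - <<'E'
from h import *
p,d=snapshot("side");np.save("side3.npy",d);np.save("side3p.npy",p)
cv2.imwrite("pics/s3.png",cv2.resize(p[120:260,250:410,::-1],None,fx=5,fy=4.2,interpolation=cv2.INTER_CUBIC))
P=cloud("side",d);hsv=cv2.cvtColor(p,cv2.COLOR_RGB2HSV)
o=(hsv[...,0]<14)&(hsv[...,1]>150)&(hsv[...,2]>60);o[:190]=0;o[232:]=0;o[:,:320]=0;o[:,346:]=0
print("\n".join("".join("#" if x else "." for x in r[322:346]) for r in o[203:232]))
from scipy.optimize import minimize
th=np.radians(18.1)
def edges(x,y,s=8):
    ex=np.array([np.cos(th),np.sin(th)]);ey=np.array([-np.sin(th),np.cos(th)])
    pts=[]
    for a in(-15,15):
        for b in(-8,8):
            for z in (40,81.5):
                q=np.array([x,y])+a*ex+b*ey; pts.append(proj("side",[*q,z]))
    h=cv2.convexHull((np.array(pts,np.float32)))
    im=np.zeros((400*s,640*s),np.uint8) if 0 else np.zeros((60*s,60*s),np.uint8)
    hh=((h-[[310,190]]+0.5)*s).astype(np.int32);cv2.fillConvexPoly(im,hh,1)
    return cv2.resize(im.astype(np.float32),(60,60),interpolation=cv2.INTER_AREA)
M=o[190:250,310:370].astype(np.float32)
vmax=27  # rows above v=217
best=[]
for x in np.arange(512,536,1.):
    for y in np.arange(-120,-90,1.):
        e=edges(x,y);best.append((np.abs(e[:vmax]-M[:vmax]).sum(),x,y))
best.sort();print(best[:6])
# brass
b=(hsv[...,0]>14)&(hsv[...,0]<28)&(hsv[...,1]>150);b[:222]=0;b[245:]=0;b[:,:340]=0;b[:,362:]=0
q=P[b];print("brass",b.sum(),q.mean(0),q.min(0),q.max(0))
E
python3 st.py
```

```text
time: 12.25
tool_pos: [483.3, 85.1, 196.8]
tcp_rot: [-89.9, 0.2, -161.9]
ft_force: [-0.1, -0.8, -1.4]
finger_gap: 59.7
........................
........................
........................
........................
........................
........######..........
......#.....###.........
.......#.######.........
.......########.........
.......########.........
.......#######..........
.......#######..........
.......#######..........
.......#######..........
.......#######..........
.....##########.........
.....##########.........
......##########........
......####..####........
.......#.####...........
........#...............
........................
........................
........................
........................
........................
........................
........................
........................
t 12.3 F tool x,z (np.float64(-0.4), np.float64(0.1)) Fz 0.7 p rel C tool (np.float64(-21.1), np.float64(-38.5)) r 43.9 z 196.3 gap 59.897137029783174Traceback (most recent call last):
  File "<stdin>", line 25, in <module>
  File "<stdin>", line 15, in edges
  File "h.py", line 9, in proj
    m=camera_model(n);c=m["R"]@np.asarray(X,float)+m["t"];p=m["K"]@c;return p[:2]/p[2]
ValueError: time passes only in moves, steps and waits
```

View pics/s3.png

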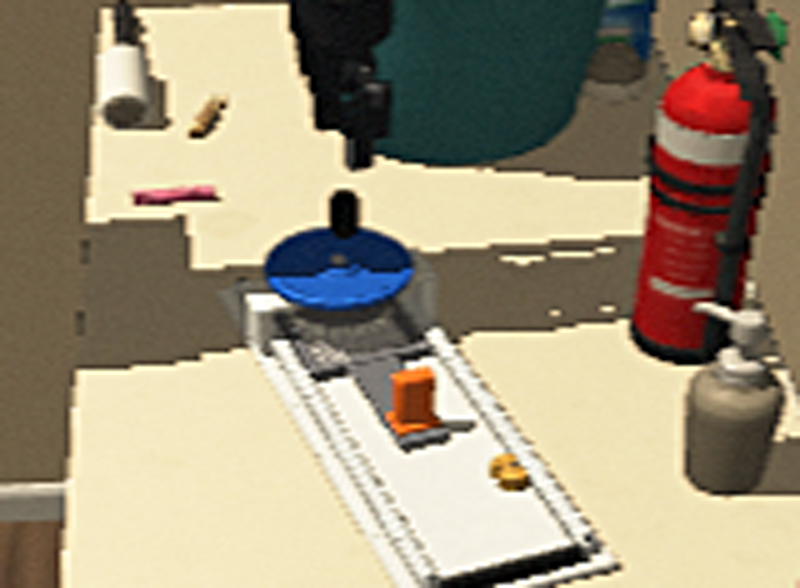

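The knob now stands at crop (343,212), up from (312,218) at the start, so it's clockwise past its start. The filter is unmoved. Redoing the handle fit with a cached camera model.

```bash
python3 - <<'E'
import numpy as np,cv2
from bench import camera_model
m=camera_model("side");K,R,t=m["K"],m["R"],m["t"]
def pr(X): p=(np.asarray(X)@R.T+t)@K.T; return p[:,:2]/p[:,2:]
th=np.radians(18.1);ex=np.array([np.cos(th),np.sin(th)]);ey=np.array([-np.sin(th),np.cos(th)])
def ren(x,y,s=8):
    q=[[*(np.array([x,y])+a*ex+b*ey),z] for a in(-15,15) for b in(-8,8) for z in(40,81.5)]
    h=cv2.convexHull(pr(q).astype(np.float32));im=np.zeros((480,480),np.uint8)
    cv2.fillConvexPoly(im,((h-[[310,190]]+.5)*s).astype(np.int32),1)
    return cv2.resize(im.astype(np.float32),(60,60),interpolation=cv2.INTER_AREA)
for f in("side0","side1","side3"):
    p=np.load(f+"p.npy");d=np.load(f+".npy");hsv=cv2.cvtColor(p,cv2.COLOR_RGB2HSV)
    o=(hsv[...,0]<16)&(hsv[...,1]>130)&(hsv[...,2]>60);o[:190]=0;o[232:]=0;o[:,:320]=0;o[:,346:]=0
    M=o[190:250,310:370].astype(np.float32);v=26
    b=sorted((np.abs(ren(x,y)[:v]-M[:v]).sum(),x,y) for x in np.arange(512,536,1.) for y in np.arange(-122,-90,1.))
    print(f,b[:4],np.mean([q[1:] for q in b[:8]],0))
    c=np.stack([(np.mgrid[0:400,0:640][1]-K[0,2])/K[0,0]*d,(np.mgrid[0:400,0:640][0]-K[1,2])/K[1,1]*d,d],-1);P=(c-t)@R
    br=(hsv[...,0]>14)&(hsv[...,0]<30)&(hsv[...,1]>140);br[:222]=0;br[245:]=0;br[:,:340]=0;br[:,362:]=0
    q=P[br];print(" brass",br.sum(),np.median(q,0),(q[:,:2]-[475.5,42.7]).mean(0)@ey,((q[:,:2]-[475.5,42.7])@ey).min(),((q[:,:2]-[475.5,42.7])@ey).max())
E
```

```text
side0 [(np.float32(13.265625), np.float64(522.0), np.float64(-107.0)), (np.float32(13.265625), np.float64(522.0), np.float64(-105.0)), (np.float32(13.296875), np.float64(521.0), np.float64(-106.0)), (np.float32(13.40625), np.float64(522.0), np.float64(-106.0))] [ 521.875 -106.125]
 brass 46 [ 585.38417125 -174.68566946   26.36821363] -238.75664421799385 -250.78490025359721 -220.31658709987505
side1 [(np.float32(13.40625), np.float64(521.0), np.float64(-109.0)), (np.float32(13.484375), np.float64(521.0), np.float64(-110.0)), (np.float32(13.71875), np.float64(521.0), np.float64(-108.0)), (np.float32(13.796875), np.float64(522.0), np.float64(-109.0))] [ 521.5 -109.5]
 brass 47 [ 585.94307598 -175.32742488   27.37899518] -239.39103832562043 -252.79033996705374 -222.6592944010764
side3 [(np.float32(12.46875), np.float64(521.0), np.float64(-109.0)), (np.float32(12.71875), np.float64(521.0), np.float64(-108.0)), (np.float32(12.734375), np.float64(521.0), np.float64(-110.0)), (np.float32(12.921875), np.float64(522.0), np.float64(-109.0))] [ 521.25 -108.75]
 brass 45 [ 585.4787489  -173.12192903   26.56750175] -239.1555267203095 -252.7818239724195 -219.95941146432568
```

Handle at ≈(522,-107), 157 mm from the axis, so the filter is about 12 mm out, within the given range. The clip centre is ≈237 mm from the axis, which puts the notch at roughly 136 mm out (range 115–145). Moving over the handle.

```bash
python3 -m crank '[[2,0,12,0,0,0,0.3],[5,0,40,0,0,0,0.3],[9,0,75,0,0,0,0.3],[13,0,110,0,0,0,0.3],[17,0,145,0,0,0,0.3],[21,10,175,0,0,0,0.3],[22.9,25,190,0,0,0,0.3],[22.9,45,194.6,0,0,0,0.3],[22.9,65,194.6,0,0,0,0.3],[22.9,80,194.6,0,0,0,0.3],[22.9,82,194.6,0,0,0,0.3],[22.9,82,194.6,0,0,0,0.3]]'; python3 - <<'E'
from h import *
for n in("side","top"):
    p,d=snapshot(n)
    a=p[150:270,260:400,::-1] if n=="side" else p[120:270,240:400,::-1]
    cv2.imwrite(f"pics/{n[0]}4.png",cv2.resize(a,None,fx=5,fy=4,interpolation=cv2.INTER_CUBIC))
E
python3 st.py
```

```text
time: 13.8
tool_pos: [521.0, -106.9, 112.7]
tcp_rot: [-90.0, 0.0, -161.9]
ft_force: [0.1, -0.5, -0.1]
finger_gap: 59.8
t 13.9 F tool x,z (np.float64(-0.2), np.float64(0.4)) Fz 0.8 p rel C tool (np.float64(2.0), np.float64(156.2)) r 156.2 z 113.5 gap 59.781090740048214
```

View pics/s4.png

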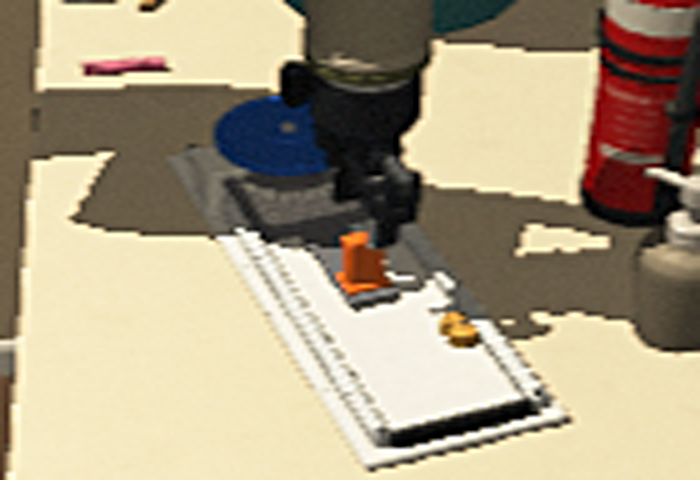

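View pics/t4.png

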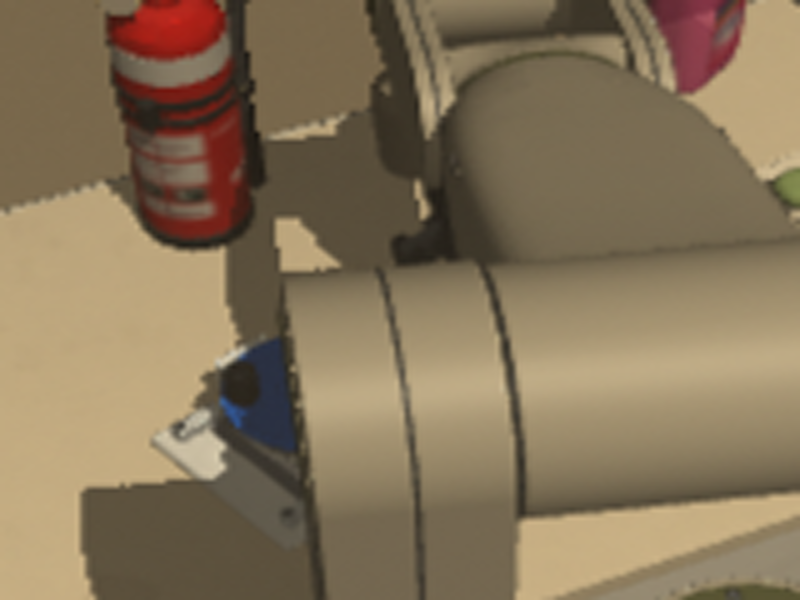

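In the side view the near finger hangs in front of the handle (handle top at about (331,210), fingertip at about (337,210), where projection predicts (336,211)). Descending to 62 mm.

```bash
python3 -m crank '[[0,12,0,0,0,0,0.3],[0,27,0,0,0,0,0.3],[0,41,0,0,0,0,0.3],[0,49,0,0,0,0,0.3],[0,51,0,0,0,0,0.3],[0,51,0,0,0,0,0.3]]'; python3 st.py; python3 - <<'E'
from h import *
p,d=snapshot("side")
cv2.imwrite(f"pics/s5.png",cv2.resize(p[150:270,260:400,::-1],None,fx=5,fy=4,interpolation=cv2.INTER_CUBIC))
E
```

```text
time: 14.65
tool_pos: [521.0, -107.1, 61.5]
tcp_rot: [-90.0, 0.0, -161.9]
ft_force: [0.5, 0.2, -0.7]
finger_gap: 59.9
t 14.65 F tool x,z (np.float64(-0.6), np.float64(-0.0)) Fz -0.7 p rel C tool (np.float64(2.6), np.float64(156.0)) r 156.0 z 61.5 gap 59.85588308498193
```

View pics/s5.png

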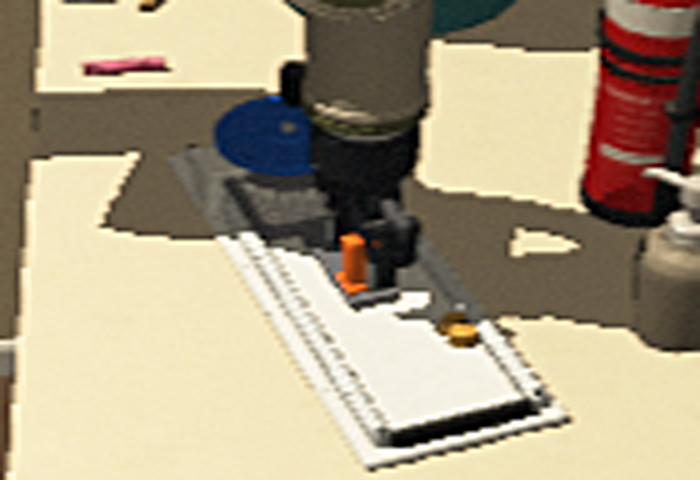

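The handle is at crop x 342–375 with the near finger in front of it at 372–405, offset a few mm at most, so the pads still overlap it well. Closing on the handle.

```bash
python3 -m crank '[[0,0,0,0,0,0,0.6],[0,0,0,0,0,0,0.85],[0,0,0,0,0,0,0.95],[0,0,0,0,0,0,0.95],[0,0,0,0,0,0,0.95],[0,0,0,0,0,0,0.95]]' 40; python3 st.py
```

```text
time: 15.45
tool_pos: [521.2, -107.1, 61.9]
tcp_rot: [-90.0, 0.0, -161.9]
ft_force: [-1.2, 1.8, 5.6]
finger_gap: 15.7
t 15.45 F tool x,z (np.float64(0.6), np.float64(-2.0)) Fz 5.6 p rel C tool (np.float64(2.4), np.float64(156.0)) r 156.0 z 61.9 gap 15.654862007511195
```

Gap 15.7 mm, so the handle (16 mm) is held. Drawing the first 80 mm.

```bash
python3 -m crank '[[0,0,2,0,0,0,0.95],[0,0,8,0,0,0,0.95],[0,0,16,0,0,0,0.95],[0,0,24,0,0,0,0.95],[0,0,32,0,0,0,0.95],[0,0,40,0,0,0,0.95],[0,0,48,0,0,0,0.95],[0,0,56,0,0,0,0.95],[0,0,64,0,0,0,0.95],[0,0,72,0,0,0,0.95],[0,0,78,0,0,0,0.95],[0,0,80,0,0,0,0.95]]'; python3 st.py
```

```text
time: 16.95
tool_pos: [544.9, -184.0, 61.9]
tcp_rot: [-90.0, -0.1, -161.9]
ft_force: [-9.1, -0.2, 11.0]
finger_gap: 15.3
t 16.95 F tool x,z (np.float64(8.7), np.float64(-2.6)) Fz 11.0 p rel C tool (np.float64(3.8), np.float64(236.6)) r 236.6 z 61.9 gap 15.313796228024472
```

```bash
python3 -m crank '[[0.7,-0.3,1,0,0,0,0.95],[1.5,-0.6,2,0,0,0,0.95],[2.2,-0.9,4,0,0,0,0.95],[2.3,-0.9,6,0,0,0,0.95],[2.4,-0.9,8,0,0,0,0.95],[2.4,-0.9,8,0,0,0,0.95]]'; python3 st.py
```

```text
time: 17.7
tool_pos: [546.8, -190.9, 62.0]
tcp_rot: [-90.0, 0.1, -161.9]
ft_force: [6.7, 2.7, -4.8]
finger_gap: 15.7
t 17.7 F tool x,z (np.float64(-7.2), np.float64(-0.4)) Fz -4.8 p rel C tool (np.float64(4.1), np.float64(243.7)) r 243.7 z 62.0 gap 15.710786860023727
```

```bash
python3 -m crank '[[-0.5,0.2,1.5,0,0,0,0.95],[-0.9,0.3,3,0,0,0,0.95],[-0.9,0.3,3,0,0,0,0.95]]' >/dev/null; python3 st.py; python3 -m crank '[[0,0,1.5,0,0,0,0.95],[0,0,3,0,0,0,0.95],[0,0,3,0,0,0,0.95]]' >/dev/null; python3 st.py; python3 -m crank '[[0,0,1.5,0,0,0,0.95],[0,0,3,0,0,0,0.95],[0,0,3,0,0,0,0.95]]' >/dev/null; python3 st.py
```

```text
t 18.075 F tool x,z (np.float64(-4.2), np.float64(0.3)) Fz -1.3 p rel C tool (np.float64(4.1), np.float64(247.0)) r 247.1 z 62.0 gap 15.504604272843444
t 18.45 F tool x,z (np.float64(-4.1), np.float64(0.3)) Fz -3.0 p rel C tool (np.float64(4.1), np.float64(250.1)) r 250.1 z 62.0 gap 15.679645642641228
t 18.825 F tool x,z (np.float64(-5.0), np.float64(-0.3)) Fz -4.0 p rel C tool (np.float64(4.2), np.float64(253.0)) r 253.1 z 62.0 gap 15.689483835580036
```

```bash
python3 -m crank '[[-0.3,0,1.5,0,0,0,0.95],[-0.5,0.2,3,0,0,0,0.95],[-0.5,0.2,3,0,0,0,0.95]]' >/dev/null; python3 st.py; python3 -m crank '[[0,0,1,0,0,0,0.95],[0,0,2,0,0,0,0.95],[0,0,3,0,0,0,0.95]]' >/dev/null; python3 st.py; python3 -m crank '[[0,0,1,0,0,0,0.95],[0,0,2,0,0,0,0.95]]' >/dev/null; python3 st.py; python3 -m crank '[[0,0,1,0,0,0,0.95],[0,0,2,0,0,0,0.95]]' >/dev/null; python3 st.py
```

```text
t 19.2 F tool x,z (np.float64(2.1), np.float64(0.0)) Fz 0.9 p rel C tool (np.float64(4.2), np.float64(256.2)) r 256.3 z 62.0 gap 15.304754341878073
t 19.575 F tool x,z (np.float64(5.0), np.float64(-1.3)) Fz 3.4 p rel C tool (np.float64(4.2), np.float64(259.0)) r 259.0 z 61.9 gap 15.552212083889259
t 19.825 F tool x,z (np.float64(5.3), np.float64(-1.4)) Fz 2.9 p rel C tool (np.float64(4.2), np.float64(261.0)) r 261.0 z 61.9 gap 15.583318214711104
t 20.075 F tool x,z (np.float64(5.3), np.float64(-0.4)) Fz 3.0 p rel C tool (np.float64(4.3), np.float64(263.0)) r 263.0 z 61.9 gap 15.790398185948293
```

```bash
python3 -m crank '[[0,0,0.5,0,0,0,0.95],[0.1,0,1,0,0,0,0.95]]' >/dev/null; python3 st.py; python3 -m crank '[[0,0,0.5,0,0,0,0.95],[0.1,0,1,0,0,0,0.95]]' >/dev/null; python3 st.py; python3 -m crank '[[0,0,0.5,0,0,0,0.95],[0.1,0,1,0,0,0,0.95]]' >/dev/null; python3 st.py; python3 -m crank '[[0,0,0.5,0,0,0,0.95],[0.1,0,1,0,0,0,0.95]]' >/dev/null; python3 st.py
```

```text
t 20.325 F tool x,z (np.float64(4.9), np.float64(-2.8)) Fz 3.1 p rel C tool (np.float64(4.3), np.float64(263.9)) r 264.0 z 61.9 gap 15.60910778175442
t 20.575 F tool x,z (np.float64(4.5), np.float64(-7.3)) Fz 6.1 p rel C tool (np.float64(4.3), np.float64(264.3)) r 264.3 z 61.9 gap 15.782194927069545
t 20.825 F tool x,z (np.float64(5.8), np.float64(-9.7)) Fz 7.5 p rel C tool (np.float64(4.3), np.float64(264.7)) r 264.7 z 61.9 gap 15.56728666961106
t 21.075 F tool x,z (np.float64(5.2), np.float64(-13.8)) Fz 8.8 p rel C tool (np.float64(4.4), np.float64(264.9)) r 264.9 z 61.8 gap 15.470109644826879
```

The resistance begins at p≈264, so this is the first ridge. Easing the lateral load and going on in small steps.

```bash
python3 -m crank '[[0.4,0,0.4,0,0,0,0.95],[0.7,-0.2,0.8,0,0,0,0.95]]' >/dev/null; python3 st.py; python3 -m crank '[[0,0,0.4,0,0,0,0.95],[0,-0.1,0.8,0,0,0,0.95]]' >/dev/null; python3 st.py
```

```text
t 21.325 F tool x,z (np.float64(0.6), np.float64(-16.0)) Fz 6.6 p rel C tool (np.float64(4.4), np.float64(265.0)) r 265.1 z 61.9 gap 15.34509995874392
t 21.575 F tool x,z (np.float64(1.7), np.float64(-19.1)) Fz 9.2 p rel C tool (np.float64(4.4), np.float64(265.1)) r 265.2 z 61.8 gap 15.462825405416686
```

19 N and hardly any motion is more than the ridge should give, so I'm looking before pulling harder.

```bash
python3 - <<'E'
from h import *
for n in("side","top"):
    p,d=snapshot(n);np.save(n+"6.npy",d);np.save(n+"6p.npy",p)
    cv2.imwrite(f"pics/{n}6.png",p[:,:,::-1])
    if n=="side":cv2.imwrite(f"pics/s6.png",cv2.resize(p[150:270,280:420,::-1],None,fx=5,fy=4.5,interpolation=cv2.INTER_CUBIC))
s=sense();print(s['ft_force'],s['wrist_torque'],s['joint_pos'])
E
```

```text
[-7.42252627 16.68403159  7.82475664] [ 2.01744031  0.79160065 -0.62938974] [-25.99009172  16.01430383  96.07868385   0.21784117  68.16000438
  45.77208024]
```

View pics/s6.png

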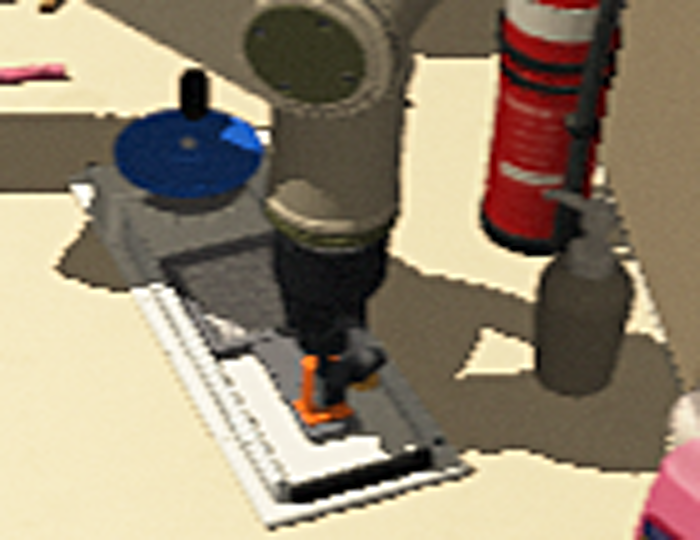

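View pics/top6.png

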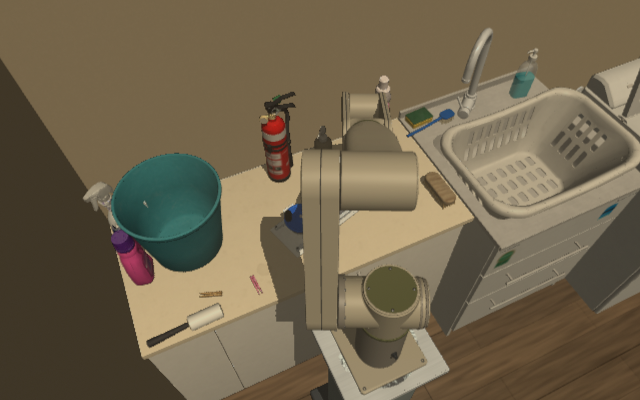

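View pics/side6.png

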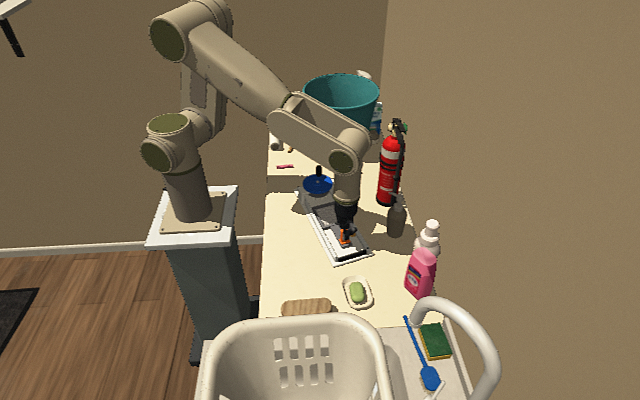

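Nothing but the ball can be touching: nothing stands near the gripper, and the ball has just reached the start of the clip. The command is at ≈268.6, and the notch should be near 278. I'll keep going in small steps with the command capped well short of the notch, and relieve the vertical load.

```bash
python3 -m crank '[[0,-0.3,0.5,0,0,0,0.95],[0.2,-0.6,1,0,0,0,0.95]]' >/dev/null; python3 st.py; python3 -m crank '[[0,0,0.5,0,0,0,0.95],[0,0,1,0,0,0,0.95]]' >/dev/null; python3 st.py
```

```text
t 21.925 F tool x,z (np.float64(-2.0), np.float64(-20.8)) Fz 4.8 p rel C tool (np.float64(4.4), np.float64(265.3)) r 265.3 z 61.9 gap 15.972797701178054
t 22.175 F tool x,z (np.float64(-0.8), np.float64(-10.5)) Fz 0.5 p rel C tool (np.float64(4.5), np.float64(267.2)) r 267.3 z 62.0 gap 15.611592256304155
```

```bash
python3 -m crank '[[0,0,0,0,0,0,0.95]]' >/dev/null; python3 st.py;  python3 -m crank '[[0,0,0,0,0,0,0.95]]' >/dev/null; python3 st.py; python3 -m crank '[[0,0,0.5,0,0,0,0.95]]' >/dev/null; python3 st.py
```

```text
t 22.3 F tool x,z (np.float64(-1.7), np.float64(-8.9)) Fz -0.4 p rel C tool (np.float64(4.5), np.float64(268.2)) r 268.2 z 62.0 gap 15.499530576332422
t 22.425 F tool x,z (np.float64(-1.2), np.float64(-9.5)) Fz -0.7 p rel C tool (np.float64(4.5), np.float64(268.4)) r 268.4 z 61.9 gap 15.536483534275083
t 22.55 F tool x,z (np.float64(-2.1), np.float64(-9.4)) Fz -0.1 p rel C tool (np.float64(4.5), np.float64(268.9)) r 268.9 z 62.0 gap 15.922912571217015
```

Now 9.4 N and advancing with each step, which matches the ridge's expected 6–10 N plus friction. Continuing in half-millimetre steps.

```bash
python3 -m crank '[[0,0,0.5,0,0,0,0.95]]' >/dev/null; python3 st.py; python3 -m crank '[[0,0,0.5,0,0,0,0.95]]' >/dev/null; python3 st.py; python3 -m crank '[[0,0,0.5,0,0,0,0.95]]' >/dev/null; python3 st.py;  python3 -m crank '[[0,0,0.5,0,0,0,0.95]]' >/dev/null; python3 st.py
```

```text
t 22.675 F tool x,z (np.float64(-1.8), np.float64(-8.7)) Fz -0.5 p rel C tool (np.float64(4.5), np.float64(269.6)) r 269.6 z 61.9 gap 15.419985782319744
t 22.8 F tool x,z (np.float64(-3.3), np.float64(-7.8)) Fz 0.1 p rel C tool (np.float64(4.5), np.float64(270.2)) r 270.3 z 62.0 gap 15.467401044329646
t 22.925 F tool x,z (np.float64(-2.7), np.float64(-7.2)) Fz -1.7 p rel C tool (np.float64(4.5), np.float64(270.9)) r 270.9 z 62.0 gap 15.71037384934584
t 23.05 F tool x,z (np.float64(-2.5), np.float64(-4.8)) Fz -1.6 p rel C tool (np.float64(4.6), np.float64(271.5)) r 271.6 z 61.9 gap 15.721076401927867
```

```bash
python3 -m crank '[[0,0,0.5,0,0,0,0.95]]' >/dev/null; python3 st.py; python3 -m crank '[[0,0,0.5,0,0,0,0.95]]' >/dev/null; python3 st.py; python3 -m crank '[[0,0,0.5,0,0,0,0.95]]' >/dev/null; python3 st.py;  python3 -m crank '[[0,0,0.5,0,0,0,0.95]]' >/dev/null; python3 st.py
```

```text
t 23.175 F tool x,z (np.float64(-2.7), np.float64(-5.8)) Fz -4.5 p rel C tool (np.float64(4.6), np.float64(272.2)) r 272.3 z 62.0 gap 15.418206047221231
t 23.3 F tool x,z (np.float64(-2.4), np.float64(-5.3)) Fz -4.1 p rel C tool (np.float64(4.6), np.float64(272.9)) r 272.9 z 62.0 gap 15.883522963723609
t 23.425 F tool x,z (np.float64(-3.7), np.float64(-3.6)) Fz -6.8 p rel C tool (np.float64(4.6), np.float64(273.7)) r 273.7 z 62.0 gap 15.663216554043835
t 23.55 F tool x,z (np.float64(-5.6), np.float64(-2.3)) Fz -7.0 p rel C tool (np.float64(4.6), np.float64(274.4)) r 274.4 z 62.0 gap 15.446176094708258
```

```bash
python3 -m crank '[[-0.3,0.2,0.5,0,0,0,0.95]]' >/dev/null; python3 st.py; python3 -m crank '[[-0.2,0.2,0.5,0,0,0,0.95]]' >/dev/null; python3 st.py; python3 -m crank '[[0,0,0.5,0,0,0,0.95]]' >/dev/null; python3 st.py;  python3 -m crank '[[0,0,0.5,0,0,0,0.95]]' >/dev/null; python3 st.py
```

```text
t 23.675 F tool x,z (np.float64(-2.9), np.float64(-2.8)) Fz -6.0 p rel C tool (np.float64(4.6), np.float64(275.2)) r 275.2 z 62.0 gap 15.48715162993614
t 23.8 F tool x,z (np.float64(-1.4), np.float64(-0.4)) Fz -6.1 p rel C tool (np.float64(4.6), np.float64(276.0)) r 276.0 z 62.0 gap 15.37370010306819
t 23.925 F tool x,z (np.float64(-1.5), np.float64(0.0)) Fz -6.9 p rel C tool (np.float64(4.6), np.float64(276.5)) r 276.6 z 62.0 gap 15.460449928614628
t 24.05 F tool x,z (np.float64(-3.5), np.float64(0.7)) Fz -9.0 p rel C tool (np.float64(4.6), np.float64(277.0)) r 277.1 z 62.0 gap 15.582836548436486
```

The force has changed sign, so the crest was at ≈275.5 and the notch should be near 282.5. Continuing to the zero crossing.

```bash
python3 -m crank '[[-0.2,0.2,0.5,0,0,0,0.95]]' >/dev/null; python3 st.py; python3 -m crank '[[-0.2,0.3,0.5,0,0,0,0.95]]' >/dev/null; python3 st.py; python3 -m crank '[[0,0,0.5,0,0,0,0.95]]' >/dev/null; python3 st.py;  python3 -m crank '[[0,0,0.5,0,0,0,0.95]]' >/dev/null; python3 st.py
```

```text
t 24.175 F tool x,z (np.float64(-0.5), np.float64(-1.9)) Fz -5.9 p rel C tool (np.float64(4.6), np.float64(277.5)) r 277.5 z 62.0 gap 15.873315937283822
t 24.3 F tool x,z (np.float64(3.1), np.float64(-2.0)) Fz -1.8 p rel C tool (np.float64(4.5), np.float64(278.1)) r 278.1 z 62.0 gap 15.48021337054526
t 24.425 F tool x,z (np.float64(3.8), np.float64(-3.9)) Fz -2.2 p rel C tool (np.float64(4.6), np.float64(278.4)) r 278.4 z 62.0 gap 15.523736379407177
t 24.55 F tool x,z (np.float64(4.7), np.float64(-5.5)) Fz -0.8 p rel C tool (np.float64(4.6), np.float64(278.6)) r 278.6 z 62.0 gap 15.40795725530646
```

The force turned negative again from 277 to 278.6, so the notch may already be near 277. I'll relieve the lateral load, hold, and probe statically back and forth to map the force.

```bash
python3 -m crank '[[0.3,0,0,0,0,0,0.95],[0.3,0,0,0,0,0,0.95]]' >/dev/null; python3 st.py; python3 -m crank '[[0,0,-0.7,0,0,0,0.95],[0,0,-0.7,0,0,0,0.95]]' >/dev/null; python3 st.py; python3 -m crank '[[0,0,-0.7,0,0,0,0.95],[0,0,-0.7,0,0,0,0.95]]' >/dev/null; python3 st.py;  python3 -m crank '[[0,0,-0.7,0,0,0,0.95],[0,0,-0.7,0,0,0,0.95]]' >/dev/null; python3 st.py
```

```text
t 24.8 F tool x,z (np.float64(3.4), np.float64(-4.2)) Fz -1.5 p rel C tool (np.float64(4.6), np.float64(278.6)) r 278.6 z 62.0 gap 15.700097509471263
t 25.05 F tool x,z (np.float64(2.9), np.float64(-2.5)) Fz -2.4 p rel C tool (np.float64(4.6), np.float64(278.4)) r 278.4 z 62.0 gap 16.210365550303788
t 25.3 F tool x,z (np.float64(3.4), np.float64(0.5)) Fz -3.8 p rel C tool (np.float64(4.6), np.float64(278.0)) r 278.1 z 62.0 gap 15.677193620895636
t 25.55 F tool x,z (np.float64(4.6), np.float64(2.2)) Fz -3.7 p rel C tool (np.float64(4.5), np.float64(277.4)) r 277.4 z 62.0 gap 15.33649701573498
```

```bash
python3 -m crank '[[0,0,-0.7,0,0,0,0.95],[0,0,-0.7,0,0,0,0.95]]' >/dev/null; python3 st.py; python3 -m crank '[[0,0,-0.7,0,0,0,0.95],[0,0,-0.7,0,0,0,0.95]]' >/dev/null; python3 st.py;  python3 -m crank '[[0,0,-0.7,0,0,0,0.95],[0,0,-0.7,0,0,0,0.95]]' >/dev/null; python3 st.py; python3 -m crank '[[0,0,-0.7,0,0,0,0.95],[0,0,-0.7,0,0,0,0.95]]' >/dev/null; python3 st.py
```

```text
t 25.8 F tool x,z (np.float64(3.6), np.float64(4.8)) Fz -4.7 p rel C tool (np.float64(4.5), np.float64(277.1)) r 277.1 z 62.0 gap 15.562800615784324
t 26.05 F tool x,z (np.float64(4.2), np.float64(7.3)) Fz -5.7 p rel C tool (np.float64(4.5), np.float64(276.8)) r 276.9 z 62.0 gap 15.808401870179015
t 26.3 F tool x,z (np.float64(3.1), np.float64(9.7)) Fz -9.0 p rel C tool (np.float64(4.6), np.float64(276.6)) r 276.7 z 62.0 gap 15.78902845600421
t 26.55 F tool x,z (np.float64(3.5), np.float64(12.5)) Fz -10.8 p rel C tool (np.float64(4.5), np.float64(276.5)) r 276.5 z 62.1 gap 15.544535055890858
```

There's a two-sided restoring force centred at about 277.5–278, which is also 14 mm past the onset at 264. To tell a notch from stiction, I'll check it against the camera's handle-to-clip distance using the earlier pictures, which takes no robot time.

```bash
python3 - <<'E'
import numpy as np,cv2
from bench import camera_model
m=camera_model("side");K,R,t=m["K"],m["R"],m["t"]
def pr(X): p=(np.asarray(X)@R.T+t)@K.T; return p[:,:2]/p[:,2:]
th=np.radians(17.3);ex=np.array([np.cos(th),np.sin(th)]);ey=np.array([-np.sin(th),np.cos(th)])
O=np.array([475.5,42.7])
def ren(cx,cy,hx,hy,z0,z1,s=8):
    q=[[*(O+(cx+a)*ex+(cy+b)*ey),z] for a in(-hx,hx) for b in(-hy,hy) for z in(z0,z1)]
    h=cv2.convexHull(pr(q).astype(np.float32));im=np.zeros((480,480),np.uint8)
    cv2.fillConvexPoly(im,((h-[[310,190]]+.5)*s).astype(np.int32),1)
    return cv2.resize(im.astype(np.float32),(60,60),interpolation=cv2.INTER_AREA)
for f in("side0","side1","side3"):
    p=np.load(f+"p.npy");hsv=cv2.cvtColor(p,cv2.COLOR_RGB2HSV)
    br=(hsv[...,0]>12)&(hsv[...,0]<32)&(hsv[...,1]>110);br[:225]=0;br[245:]=0;br[:,:342]=0;br[:,362:]=0
    print(f);print("\n".join("".join("#" if x else "." for x in r[342:362]) for r in br[226:242]))
    M=br[190:250,310:370].astype(np.float32)
    b=sorted((np.abs(ren(x,y,7.5,15,12,28)-M).sum(),x,y) for x in np.arange(28,46,1.) for y in np.arange(-252,-224,1.))
    print(b[:3],np.mean([q[1:] for q in b[:8]],0))
    o=(hsv[...,0]<16)&(hsv[...,1]>130)&(hsv[...,2]>60);o[:190]=0;o[232:]=0;o[:,:320]=0;o[:,346:]=0
    M=o[190:250,310:370].astype(np.float32);v=26
    b=sorted((np.abs(ren(x,y,15,8,40,81.5)[:v]-M[:v]).sum(),x,y) for x in np.arange(-8,8,1.) for y in np.arange(-172,-140,1.))
    print(b[:3],np.mean([q[1:] for q in b[:8]],0))
p=np.load("side3p.npy");cv2.imwrite("pics/br.png",cv2.resize(p[222:246,335:367,::-1],None,fx=20,fy=20,interpolation=cv2.INTER_NEAREST))
E
```

```text
side0
....................
....................
........###.........
.......####.........
......####..........
......#######.......
......#######.......
......########......
........######......
........######......
.........####.......
....................
....................
....................
....................
....................
[(np.float32(10.359375), np.float64(43.0), np.float64(-233.0)), (np.float32(10.546875), np.float64(44.0), np.float64(-234.0)), (np.float32(10.59375), np.float64(43.0), np.float64(-234.0))] [  43.375 -233.75 ]
[(np.float32(12.953125), np.float64(0.0), np.float64(-156.0)), (np.float32(13.28125), np.float64(1.0), np.float64(-156.0)), (np.float32(13.34375), np.float64(-1.0), np.float64(-156.0))] [ 1.25000e-01 -1.56125e+02]
side1
....................
....................
........###.........
.......####.........
......####..........
......#######.......
......#######.......
......########......
........######......
........######......
.........####.......
....................
....................
....................
....................
..............
[... 474 characters left out ...]
.....###.........
.......####.........
......####..........
......#######.......
......#######.......
......########......
........######......
........######......
.........####.......
....................
....................
....................
....................
....................
[(np.float32(10.359375), np.float64(43.0), np.float64(-233.0)), (np.float32(10.546875), np.float64(44.0), np.float64(-234.0)), (np.float32(10.59375), np.float64(43.0), np.float64(-234.0))] [  43.375 -233.75 ]
[(np.float32(12.375), np.float64(-2.0), np.float64(-159.0)), (np.float32(12.40625), np.float64(-1.0), np.float64(-158.0)), (np.float32(12.46875), np.float64(-2.0), np.float64(-158.0))] [  -1.  -158.5]
```

View pics/br.png

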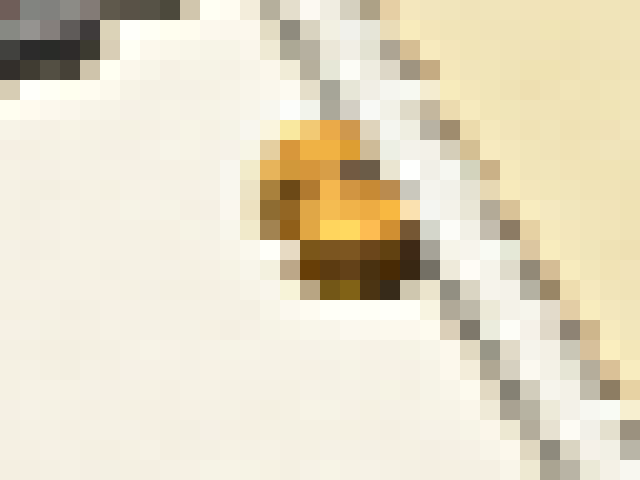

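The camera gives the notch at handle p ≈ 156+76+45 = 277, the onset gives 278, and the force symmetry gives 277.8, so all three agree. Settling the command at ≈277.8 with the side load relieved.

```bash
python3 -m crank '[[0.1,0,1,0,0,0,0.95],[0.3,0.1,2,0,0,0,0.95],[0.4,0.2,3,0,0,0,0.95],[0.4,0.2,3.6,0,0,0,0.95],[0.4,0.2,3.6,0,0,0,0.95],[0.4,0.2,3.6,0,0,0,0.95]]' ; python3 st.py; python3 -m crank '[[0,0,0,0,0,0,0.95],[0,0,0,0,0,0,0.95]]'>/dev/null; python3 st.py
```

```text
time: 27.3
tool_pos: [556.9, -223.3, 61.9]
tcp_rot: [-90.0, 0.0, -161.9]
ft_force: [-4.0, 0.8, 0.8]
finger_gap: 15.4
t 27.3 F tool x,z (np.float64(3.6), np.float64(-2.0)) Fz 0.8 p rel C tool (np.float64(4.5), np.float64(277.6)) r 277.6 z 61.9 gap 15.437418845556081
t 27.55 F tool x,z (np.float64(3.2), np.float64(-1.9)) Fz 1.0 p rel C tool (np.float64(4.6), np.float64(277.7)) r 277.8 z 61.9 gap 15.537335581460534
```

Steady near zero force. As a last check I'll probe gently forward to confirm the second ridge resists, then return.

```bash
python3 -m crank '[[0.2,0,0.5,0,0,0,0.95],[0.4,0,1,0,0,0,0.95]]'>/dev/null; python3 st.py; python3 -m crank '[[0,0,0.5,0,0,0,0.95],[0,0,1,0,0,0,0.95]]'>/dev/null; python3 st.py; python3 -m crank '[[0,0,0,0,0,0,0.95],[0,0,0,0,0,0,0.95]]'>/dev/null; python3 st.py
```

```text
t 27.8 F tool x,z (np.float64(-1.0), np.float64(-4.3)) Fz 2.6 p rel C tool (np.float64(4.6), np.float64(278.5)) r 278.5 z 61.9 gap 15.903494057471583
t 28.05 F tool x,z (np.float64(0.1), np.float64(-8.2)) Fz 5.5 p rel C tool (np.float64(4.6), np.float64(278.9)) r 278.9 z 61.9 gap 15.529817910685273
t 28.3 F tool x,z (np.float64(0.6), np.float64(-7.7)) Fz 4.8 p rel C tool (np.float64(4.6), np.float64(278.9)) r 279.0 z 61.9 gap 15.749199171250714
```

The second ridge resists: -8 N at 278.9, against +7.3 N at 276.8 going back. The centre is therefore ≈277.9. Returning there and holding.

```bash
python3 -m crank '[[0,0,-0.7,0,0,0,0.95],[0,0,-1.4,0,0,0,0.95],[0,0,-1.9,0,0,0,0.95],[0,0,-1.9,0,0,0,0.95],[0,0,-1.9,0,0,0,0.95],[0,0,-1.9,0,0,0,0.95],[0,0,-1.9,0,0,0,0.95],[0,0,-1.9,0,0,0,0.95]]' ; python3 st.py; python3 - <<'E'
from h import *
for n in("side","top"):
    p,d=snapshot(n)
    if n=="side":cv2.imwrite(f"pics/s7.png",cv2.resize(p[140:270,260:420,::-1],None,fx=5,fy=4.5,interpolation=cv2.INTER_CUBIC))
    else:cv2.imwrite("pics/t7.png",p[:,:,::-1])
E
python3 st.py
```

```text
time: 29.3
tool_pos: [557.0, -223.9, 62.0]
tcp_rot: [-89.9, 0.1, -161.9]
ft_force: [6.0, -0.3, -0.5]
finger_gap: 15.8
t 29.3 F tool x,z (np.float64(-5.6), np.float64(2.1)) Fz -0.5 p rel C tool (np.float64(4.6), np.float64(278.2)) r 278.3 z 62.0 gap 15.824000049756936
t 29.4 F tool x,z (np.float64(-5.8), np.float64(0.8)) Fz -0.9 p rel C tool (np.float64(4.7), np.float64(278.2)) r 278.3 z 62.0 gap 15.577591311775356
```

View pics/s7.png

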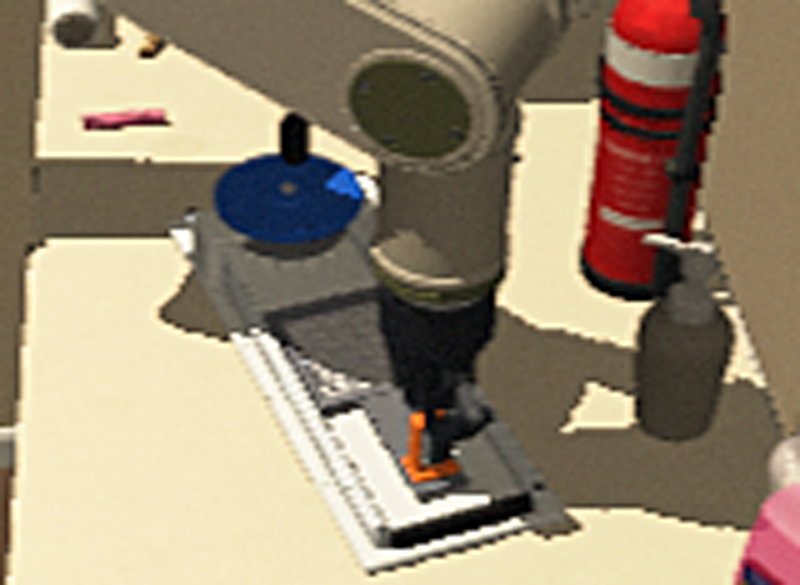

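View pics/t7.png

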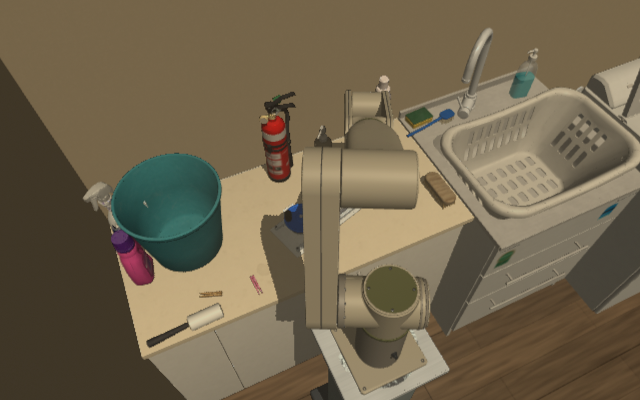

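The side view shows the handle still gripped at crop (430,440), with the wheel's knob past its start at (293,138). The top view shows the pegs, brush and other items where they were. One small lateral relief and a hold, then I'll hand in.

```bash
python3 -m crank '[[-0.3,0,-0.2,0,0,0,0.95],[-0.4,0,-0.2,0,0,0,0.95],[-0.4,0,-0.2,0,0,0,0.95],[-0.4,0,-0.2,0,0,0,0.95]]' ; python3 st.py; python3 -c "
from bench import *
print(hand_in())"
```

```text
time: 29.9
tool_pos: [556.9, -223.5, 61.9]
tcp_rot: [-90.0, 0.0, -161.9]
ft_force: [3.3, -0.2, 1.6]
finger_gap: 15.7
t 29.9 F tool x,z (np.float64(-3.0), np.float64(1.2)) Fz 1.6 p rel C tool (np.float64(4.6), np.float64(277.8)) r 277.8 z 61.9 gap 15.71926106897421
the job is handed in; nothing more can be done
None
```

I turned the brush wheel about 390° clockwise by its knob. Then I drew the filter out by its handle until the ball settled in the notch, and handed in at 29.9 s still gripping it. No verdict was reported.

**Wheel:** the fingers held the knob all the way round (gap about 23 mm). In the later pictures the knob stands clockwise past where it started. The filter had not moved by the time I released the knob.

**Last checks at the notch:**

| Check | Reading |
|---|---|
| Grip on the handle | 15.7 mm gap on the 16 mm handle, 40 N set |
| Handle distance from the wheel axis | about 278 mm |
| Pull along the rail | about 1 N |
| Notch position from where the ridge first resisted | 278 mm |
| Notch position from the balance of forces | 277.9 mm |
| Notch position from the camera | 277 mm, good to about 2.5 mm |
| Resistance pushing back from there | about 7 N after 1 mm, 12.5 N at most |
| Resistance pushing on from there | about 8 N after 1 mm |
| Pegs and scrub brush | looked unmoved in the last top view (by eye, not measured) |

**What disagreed:**
- **Breakaway force:** at the first ridge the pull rose to about 21 N, not the expected 6–10 N, and let go once I eased the side and downward load. After that it read 5–9 N.
- **Draw into the notch:** I saw only a weak pull after the crest, and for a moment took the notch to be near 282.5 mm. I went at most 1 mm past the settled point and came back.

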